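Hold the reader bar over a row of sample tubes

ROBOT

A 6-joint arm with a two-finger parallel gripper is mounted at the origin on the work surface. World frame = base frame: x ahead of the robot, y to its left, z up, the work surface at z = 0. Lengths are in m, angles in rad, forces in N, time in s.
With the tool pointing down it reaches from about 0.35 to 0.875 m from the base axis. Payload 4.2 kg.
Tool frame: the origin (TCP) lies on the mounting face of the last link; the fingertips stand 173 mm ahead of it and the grasp point (between the pads) lies 155 mm ahead of it; z points along the fingers, y is the line along which they close (so a half turn about z gives the same grasp; the last joint's range is limited). The gripper opens to 85 mm and grips with 20 to 120 N. Pads are 22 mm wide; open, the fingers measure 114 mm over their backs; the gripper's body (76 mm by 85 mm) begins 54 mm behind the grasp point. The pads swing forward as they close: fully open they stand 13 mm farther back than shut.
Start: joints at [1.404, 0.385, 0.008, 0, -1.194, -0.259], TCP at [0.258, 0.569, 0.405] pointing down, gripper open.
Joint ranges: [-3.14, 3.14], [-1.21, 2.06], [-1.07, 1.41], [-3.16, 2.05], [-2.99, -0.16], [-3.1, 3.1]. Speed limits (rad/s): [2.79, 2.79, 3.14, 3.14, 3.14, 3.14].

INTERFACE

Orientations are given as [roll, pitch, yaw] about the fixed x, y, z axes, in that order (R = Rz(yaw) Ry(pitch) Rx(roll)).
In Python, from rig import arm, optics gives the robot as it stands.
- The arm moves only by the tool send_rows, never from a script. Its argument "plan" is a list of rows, each a list of 6 numbers: the shift along the tool's x, y, z in m, then the turn, a rotation vector about the tool's x, y, z in rad. A call has exactly 8 rows; each row shifts and turns the commanded pose from where the row before left it, along the tool's axes as they then stand; what a row does not reach is not made up. A row lasts 1/8 s, in which the tool goes at most 62.5 mm and 10.7 degrees, less where a joint would pass 70% of its speed; a pose out of reach is approached as far as the arm can. A call is refused whole if a number of a shift passes 0.0625 or a number of a turn 0.188, either way. A call with a gripper value outside its range is refused whole. "hand" is the opening, from 0 (shut) to 1 (fully open), set as the call begins (left out, the last holds). The fingers move at their own pace and stop on an object; "squeeze" is the grip in N (left out, the last holds). Time passes only in rows, so rows that do not move let the fingers close, or fill a call up. It gives the time, the measured TCP pose, the force, the opening and the grip force at its end, in the units of the state.
- arm.read_state(): the state, without advancing time (a new reading comes with each control period).
- optics.grab_frame(name): name is "scene" or "top" or "wrist"; returns the picture (384x512x3 uint8, red, green, blue); there is no depth.
- optics.camera_params(name): a dict with "fx", "fy", "cx", "cy" (pixels), "rvec" (rotation vector, rad) and "tvec" (3), from world to camera coordinates, as OpenCV has them; the wrist camera has in their place "T_tool_cam" (4x4, takes a point from camera to tool coordinates, whose origin is the TCP and whose axes are the flange's). Camera axes: x right, y down, z forward; pixel columns grow to the right and rows downward; lengths in m; the calibration is good to about 2 mm. A picture is of the moment at which its call begins: read the wrist's pose just before it. camera_params takes no time and is no camera call.
- arm.job_done(): hands the job in; it is judged then, once.
The state is a dict: "time_s": time; "joint_positions": joint angles; "joint_vel": joint speeds; "joint_torque": joint torques, N m; "ee_pos": TCP position; "tcp_rot": TCP orientation; "contact_force": force on the tool from outside, world axes, zero at the start; "ft_torque": the same for the moment, N m; "finger_gap": opening from 0.0 (shut) to 1.0 (fully open); "finger_force": force on a finger pad.
Only numpy, scipy, OpenCV 4.12 (cv2) and the standard library are available. Lean on these libraries where they do the work, as an engineer would, in place of code of your own. Each camera call takes 0.05 s, during which the arm holds its last target. There are 200 camera calls.

TASK

Lever open the clear hinged lid of the sample box with the thin-bladed spatula, never touching the box or lid with the robot's own hand, until the lid leans back past upright and stays open, then lay the spatula flat on the bench and let go of it. Next lift the reader bar by its grip and bring it across the tube rack to the open box, finishing while still holding it still and level, lengthwise along the row of eight capped tubes and centred over it, with its underside about 10 mm above the caps and never touching them. Leave everything else on the bench where it stands.

Things in the scene. Friction and masses are not known exactly. Their poses are not given: they have to be found in the camera images.
- box: Fixed box, 85 (x) x 125 (y) x 50 mm high without lid, white walls 3 mm thick. Origin: centre of its underside; +x towards the hinge, the side away from the robot. Inside, a grey perforated deck, top 42 mm above the bench. The shut lid is a clear hollow cover over the whole box, 25 mm deep, its top 75 mm above the bench.
- lid (a joint): Lid angle about its hinge: 0 shut, 1.57 upright, 1.95 rad its stop, leaning back. The lid weighs 60 g; a slightly stiff hinge holds it wherever left beyond about 60 degrees; below that it sinks shut.
- lid_hinge (a point): On the hinge line, at its middle: top edge of the box's far wall, 50 mm above the bench. The line runs along the box's y axis.
- lid_tab (a point): Middle of the outer lower edge of the lid's front tab: a flat white lip, 60 mm wide (y), 4 mm thick, jutting 14 mm from the front (-x) wall, its underside 50 mm above the bench when shut and open below, so a blade can go under it from the front. It swings with the lid; this edge is 99 mm from the hinge line.
- tube_tops (a point): Centre of the row of tubes, at the height of the cap tops, 56 mm above the bench (6 mm above the box's rim); axes parallel to the box's. The row runs along y.
- tubes: Row of eight small fixed tubes with white caps 11 mm in diameter, 13 mm apart along y (102 mm over all), standing on the deck of the box. Origin: middle of the row, on the deck, 14 mm below the cap tops.
- spatula: Loose spatula lying flat, 205 mm long, about 50 g. Black handle 110 (x) x 16 (y) x 14 mm high; flat steel blade 16 wide x 2 mm thick, 95 mm long, from the handle's +x end, mid-thickness 7 mm above the underside. Origin: centre of the handle's underside; x towards the tip. It balances 28 mm from the origin towards the tip.
- spatula_tip (a point): Middle of the blade's end, 150 mm along x from the spatula's origin and 7 mm above its underside.
- reader: Loose reader bar, about 220 g: white bar 26 (x) x 110 (y) x 28 mm high with an upright grey grip on top, 18 (x) x 36 (y) mm, from 26 to 68 mm above the underside, centred. Origin: centre of its underside, y along the bar. Either way round is right.
- tube_rack: Loose white rack full of test tubes standing between reader and box, about 200 (x) x 55 (y) mm, 116 mm high over the caps. Origin: centre of its underside. Leave it in place.
- wash_bottle: Standing bottle, 56 mm in diameter, 140 mm high; origin under its centre. Leave in place.
- beaker: Standing glass beaker, 72 mm in diameter, 90 mm high; origin under its centre. Leave in place.
- tub: Round white tub, 100 mm in diameter, 70 mm high; origin under its centre. Leave in place.
- tip_box2: Single closed tip box with a solid blue top, 85 x 122 mm, 61 mm high; origin under its centre. Leave in place.
Not all that is in view belongs to the job. What is shaped like the reader but purple or yellow is not meant.

How it is judged:
On the way, in this order (a step that is already met when the one before it is completed fails the run):
1. the spatula lifts the lid (value of joint lid above 0.15 rad and contact force between spatula and box above 0.05 N), for 0.05 s.
2. the lid is open past upright (value of joint lid above 1.55 rad), for 0.2 s.
3. the spatula lies flat on the bench, let go (height (world z) of spatula between -0.01 and 0.01 m and angle between spatula's own z axis and vertical below 0.2 rad and linear speed of spatula below 0.03 m/s and contact force between the fingers and spatula below 0.1 N), for 0.2 s.
At the end, for the whole second after the job is handed in: Lid past 1.55 rad; spatula flat on the bench, let go; reader bar gripped, at rest, level and parallel to the tube row within 0.1 rad, centred within 7 mm across and 10 mm along it, underside 3 to 20 mm above the caps, touching no tube, box, lid or spatula (all of step 3 and value of joint lid above 1.55 rad and x of reader in the frame of tube_tops between -0.007 and 0.007 m and y of reader in the frame of tube_tops between -0.01 and 0.01 m and z of reader in the frame of tube_tops between 0.003 and 0.02 m and angle between the y axis of reader and the y axis of tube_tops, either way round below 0.1 rad and angle between reader's own z axis and vertical below 0.1 rad and linear speed of reader below 0.015 m/s and contact force between the fingers and reader above 1 N and contact force between reader and tubes below 0.05 N and contact force between reader and box below 0.05 N and contact force between reader and spatula below 0.05 N); the arm keeps its last pose, push and grip.
It fails at once if the robot itself touches the box or lid with more than 1 N (contact force between any of the arm, the fingers and box above 1 N).
It fails at once if the reader bar touches the tubes (contact force between reader and tubes above 0.3 N).
It fails at once if something else on the bench is moved more than 20 mm or tipped (distance of any of tube_rack, wash_bottle, beaker, tub, tip_box2 from where it was at the start of the episode above 0.02 m or angle between any of tube_rack, wash_bottle, beaker, tub, tip_box2's own z axis and vertical above 0.4 rad).
It also fails if it takes over 69 s, if anything falls off the work surface, if the arm or the gripper's body presses on something with over 40 N, if the wrist force passes 120 N, or if a joint passes its speed limit or range.

## Working session

There is one attempt and no reset: what is moved stays moved. The work goes in short steps, Python scripts to look and compute and a tool call to move; the robot and the scene stay as the last step left them, time stands still between calls to the robot, and variables do not carry over. Pictures are saved under pics/ and viewed, at most 10 in all, crops included, and the job is handed in when it is done.

Besides the shell and the picture viewer there is one more tool, called after "Call:" as name([rows], argument=value, ...), one row to a line, values as JSON. send_rows: Moves the arm, as the interface text tells. Its arguments: {"type":"object","properties":{"plan":{"type":"array"},"hand":{"type":"number"},"squeeze":{"type":"number"}},"required":["plan"]}

```bash
mkdir -p pics; ls
cat > h.py <<'E'
import numpy as np, cv2
from scipy.spatial.transform import Rotation as R
from rig import arm, optics
def cam(name):
    p=optics.camera_params(name)
    K=np.array([[p['fx'],0,p['cx']],[0,p['fy'],p['cy']],[0,0,1.]])
    if 'rvec' in p:
        Rm=cv2.Rodrigues(np.array(p['rvec'],float))[0]; t=np.array(p['tvec'],float).ravel()
    else:
        s=arm.read_state(); T=np.eye(4); T[:3,:3]=R.from_euler('xyz',s['tcp_rot']).as_matrix(); T[:3,3]=s['ee_pos']
        W=np.linalg.inv(T@np.array(p['T_tool_cam'])); Rm=W[:3,:3]; t=W[:3,3]
    return K,Rm,t
def pt(c,u,v,z):
    K,Rm,t=c; d=Rm.T@np.linalg.inv(K)@np.array([u,v,1.]); o=-Rm.T@t
    return o+d*(z-o[2])/d[2]
def px(c,P):
    K,Rm,t=c; q=K@(Rm@np.array(P,float)+t); return q[:2]/q[2]
def save(im,f): cv2.imwrite('pics/'+f,cv2.cvtColor(im,cv2.COLOR_RGB2BGR))
E
python3 - <<'E'
from h import *
print(arm.read_state())
for n in ('scene','top','wrist'):
    im=optics.grab_frame(n); np.save(n+'.npy',im); save(im,n+'.png')
    K,Rm,t=cam(n); print(n,K[0,0],K[1,1],K[:2,2],-Rm.T@t,Rm[2])
E
```

```text
pics
{'time_s': 0.0, 'joint_positions': array([ 1.40357560e+00,  3.85585796e-01,  6.63083959e-03, -4.87491711e-04,
       -1.19398471e+00, -2.58602837e-01]), 'joint_vel': array([ 8.58281197e-04, -3.52850688e-04, -1.30445129e-03, -1.19654973e-03,
       -4.74182200e-05,  7.53285874e-04]), 'joint_torque': array([-2.48035767e-04, -3.92290378e+01,  1.88395035e+01,  4.18627068e+00,
       -4.69672916e-03, -8.60453362e-07]), 'ee_pos': array([0.25805312, 0.56902505, 0.40360718]), 'tcp_rot': array([ 3.13940473e+00, -1.10280108e-04, -4.26003302e-01]), 'contact_force': array([ 0.6208101 , -0.27342547,  0.35695516]), 'ft_torque': array([-0.0368926 , -0.06213161,  0.00712364]), 'finger_force': 0.0, 'finger_gap': 1.0020215090271318}
scene 421.96883538305934 421.96883538305934 [253.61267875 185.82641792] [ 1.30567919 -0.16667507  1.18420471] [-0.56159983  0.14441877 -0.81470783]
top 397.82496672765967 397.82496672765967 [255.25789705 189.46665361] [0.33699834 0.03151616 1.13305557] [ 0.17216172  0.0112915  -0.98500398]
wrist 297.388111622667 297.388111622667 [255.37159226 193.72739299] [0.3305762  0.53545596 0.37375282] [-0.28522269  0.12797508 -0.94987915]
```

View pics/top.png

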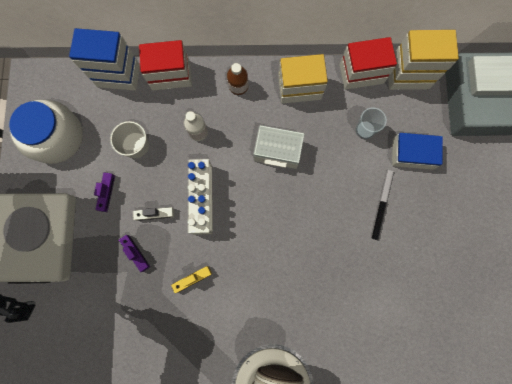

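View pics/scene.png

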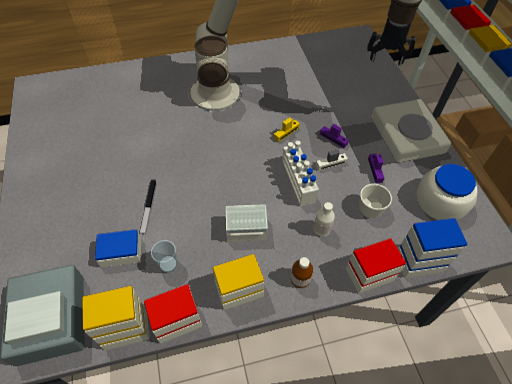

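The top view shows the box at (279,147), the spatula from about (389,171) at the tip to (377,238) at the handle end, and the rack at (199,197). Candidates for the reader are white (153,213), purple (104,192), purple (134,253) and yellow (191,280). Only the white one with a grey grip fits the description. I'll check it in an enlarged crop.

Run:
```python
from h import *
t=np.load('top.npy'); s=np.load('scene.npy')
def cr(im,u0,v0,w,h,W,H): return cv2.resize(im[v0:v0+h,u0:u0+w],(W,H),interpolation=cv2.INTER_CUBIC)
A=cr(t,120,180,80,60,400,300);B=cr(t,240,115,80,60,400,300);C=cr(t,345,165,80,80,400,400)[:300];D=cr(s,215,195,60,45,400,300)
C=cr(t,340,165,100,75,400,300)
save(np.vstack([np.hstack([A,B]),np.hstack([C,D])]),'mos.png')
```

```text
(no output)
```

View pics/mos.png

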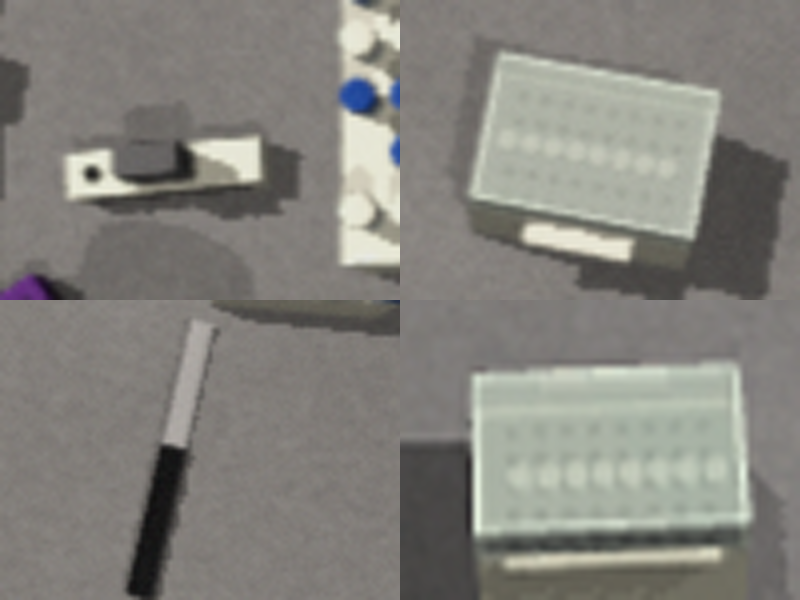

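The crop confirms the white bar with the dark grey grip as the reader. The box's lid, tab and tube row, and the spatula, are all clearly visible. Next I'll localise them.

Run:
```python
from h import *
np.set_printoptions(precision=4,suppress=True)
t=np.load('top.npy'); s=np.load('scene.npy'); ct=cam('top'); cs=cam('scene')
for n,c,L in (('top',ct,[(259.8,125.4),(304,133.4),(298.6,163),(254,154.6)]),('scene',cs,[(225.8,206),(266,204.5),(267.5,228.3),(226,230)])):
    P=np.array([pt(c,u,v,.075) for u,v in L]); print(n,'lid',P[:,:2].ravel(),'ctr',P.mean(0)[:2])
    e=[np.linalg.norm(P[i]-P[(i+1)%4]) for i in range(4)]; print(e)
    a=P[0]-P[1]+P[3]-P[2]; print('y dir deg',np.degrees(np.arctan2(a[1],a[0])))
# tab & tube row
print('tab', pt(ct,240+(578-400)/5,115+245/5,.052))
print('row', pt(ct,240+(508-400)/5,115+138/5,.056),pt(ct,240+(668-400)/5,115+167/5,.056))
print('row s',pt(cs,215+(518-400)/6.667,195+(475-300)/6.667,.056),pt(cs,215+(715-400)/6.667,195+(468-300)/6.667,.056))
# spatula handle
def mask(im,roi,f):
    u0,v0,u1,v1=roi; m=np.zeros(im.shape[:2],np.uint8); m[v0:v1,u0:u1]=f(im[v0:v1,u0:u1].astype(int)); 
    n,l,st,_=cv2.connectedComponentsWithStats(m); k=1+np.argmax(st[1:,4]); return (l==k).astype(np.uint8)
def rect(m):
    c=max(cv2.findContours(m,cv2.RETR_EXTERNAL,cv2.CHAIN_APPROX_NONE)[0],key=cv2.contourArea); return cv2.minAreaRect(c)
dark=lambda a:(a.max(2)<45)
for n,im,c,roi in (('top',t,ct,(360,190,400,250)),('scene',s,cs,(135,170,165,240))):
    m=mask(im,roi,dark); r=rect(m); ys,xs=np.nonzero(m); ctr=pt(c,xs.mean(),ys.mean(),.012)
    b=cv2.boxPoints(r); P=np.array([pt(c,u,v,.012) for u,v in b]); 
    e1=P[1]-P[0];e2=P[2]-P[1]; e=e1 if np.linalg.norm(e1)>np.linalg.norm(e2) else e2
    print(n,'handle',ctr,m.sum(),np.linalg.norm(e1),np.linalg.norm(e2),np.degrees(np.arctan2(e[1],e[0])))
print('tip',pt(ct,390.5,170,.008),pt(ct,383.75,201.75,.012),pt(ct,375.5,239.2,.012))
# reader : white bar top + grip
w=lambda a:(a.min(2)>150)
m=mask(t,(125,200,180,228),w); r=rect(m);ys,xs=np.nonzero(m); print(r)
b=cv2.boxPoints(r); P=np.array([pt(ct,u,v,.028) for u,v in b]); print('reader',P.mean(0),np.linalg.norm(P[1]-P[0]),np.linalg.norm(P[2]-P[1]),P)
for nm,u,v,z in (('rack',199,197,.116),('yellow',191,280,.03),('purple',134,253,.03),('p2',104,192,.03),('bottle',193,118,.14),('blue box',420,149,.061),('beaker',371,123,.09)): print(nm,pt(ct,u,v,z))
```

```text
top lid [ 0.7025  0.0303  0.6784 -0.0917  0.5945 -0.0749  0.619   0.0467] ctr [ 0.6486 -0.0224]
[np.float64(0.12437470224627904), np.float64(0.08558214666940395), np.float64(0.12404898845810226), np.float64(0.08510136972868747)]
y dir deg 78.71078944977434
scene lid [ 0.5953 -0.073   0.6199  0.0502  0.7034  0.0325  0.6792 -0.09  ] ctr [ 0.6494 -0.0201]
[np.float64(0.12564775428834532), np.float64(0.08532857788705743), np.float64(0.12485850964701024), np.float64(0.08558763916014589)]
y dir deg -101.23379653065234
tab [ 0.5977 -0.0131  0.052 ]
row [0.6586 0.0255 0.056 ] [ 0.6411 -0.0638  0.056 ]
row s [ 0.6431 -0.0622  0.056 ] [0.6614 0.0276 0.056 ]
top handle [ 0.4434 -0.3021  0.012 ] 233 0.1073191664587819 0.017368097740189024 -15.953186952988975
scene handle [ 0.4449 -0.3038  0.012 ] 150 0.10919891807070697 0.019814904103590172 164.21511060666842
tip [ 0.5882 -0.3458  0.008 ] [ 0.4953 -0.3197  0.012 ] [ 0.39   -0.2905  0.012 ]
((139.61386108398438, 214.1385955810547), (8.756327629089355, 14.129528045654297), 84.2894058227539)
reader [0.4621 0.3683 0.028 ] 0.03957645915170808 0.024776197613728655 [[0.4724 0.3898 0.028 ]
 [0.4762 0.3504 0.028 ]
 [0.4517 0.3469 0.028 ]
 [0.4479 0.3861 0.028 ]]
rack [0.4959 0.1891 0.116 ]
yellow [0.2816 0.2195 0.03  ]
purple [0.3546 0.3782 0.03  ]
p2 [0.5252 0.4715 0.03  ]
bottle [0.7018 0.2053 0.14  ]
blue box [ 0.6354 -0.4132  0.061 ]
beaker [ 0.7017 -0.2735  0.09  ]
```

Call:
send_rows([
  [0.0337, 0.0448, 0.0065, 0, 0, 0],
  [0.0337, 0.0448, 0.0065, 0, 0, 0],
  [0.0337, 0.0448, 0.0065, 0, 0, 0],
  [0.0337, 0.0448, 0.0065, 0, 0, 0],
  [0.0337, 0.0448, 0.0065, 0, 0, 0],
  [0.0337, 0.0448, 0.0065, 0, 0, 0],
  [0.0337, 0.0448, 0.0065, 0, 0, 0],
  [0.0337, 0.0448, 0.0065, 0, 0, 0],
], hand=1)

```text
time_s: 1.15
ee_pos: [0.3555, 0.1296, 0.3527]
tcp_rot: [-3.141, -0.0, -0.425]
contact_force: [1.2, 0.6, -0.1]
finger_gap: 1.0
finger_force: 0.0
```

Call:
send_rows([
  [0.0337, 0.0448, 0.0065, 0, 0, 0],
  [0.0337, 0.0448, 0.0065, 0, 0, 0],
  [0.0337, 0.0448, 0.0065, 0, 0, 0],
  [0.0337, 0.0448, 0.0065, 0, 0, 0],
  [0.0337, 0.0448, 0.0065, 0, 0, 0],
  [0.0337, 0.0448, 0.0065, 0, 0, 0],
  [0.0337, 0.0448, 0.0065, 0, 0, 0],
  [0.0337, 0.0448, 0.0065, 0, 0, -0.146],
])

```text
time_s: 2.15
ee_pos: [0.4532, -0.3083, 0.3003]
tcp_rot: [-3.142, 0.0, -0.276]
contact_force: [0.5, 1.2, -0.0]
finger_gap: 1.003
finger_force: 0.0
```

```bash
cat >> h.py <<'E'
def tool(): 
    s=arm.read_state(); return np.array(s['ee_pos']),R.from_euler('xyz',s['tcp_rot'])
def need(p,rpy=None,verbose=True):
    """shift in current tool axes to world TCP p, and rotvec in tool axes to rpy"""
    p0,r0=tool(); d=r0.inv().apply(np.array(p)-p0); w=np.zeros(3) if rpy is None else (r0.inv()*R.from_euler('xyz',rpy)).as_rotvec()
    print('at',p0.round(4),r0.as_euler('xyz').round(4),'need',d.round(4),w.round(4))
E
cat > a.py <<'E'
from h import *
need([.4536,-.3058,.30],[np.pi,0,-.28])
c=cam('wrist'); im=optics.grab_frame('wrist'); np.save('w1.npy',im); save(im,'w1.png')
print(px(c,[.444,-.303,.014]),px(c,[.588,-.344,.008]))
m=(im.max(2)<45).astype(np.uint8); n,l,st,ce=cv2.connectedComponentsWithStats(m)
for k in range(1,n):
    if st[k,4]>150:
        print(st[k],ce[k],pt(c,*ce[k],.012))
E
python3 a.py
```

```text
at [ 0.4532 -0.3083  0.3003] [-3.1416e+00  2.0000e-04 -2.7600e-01] need [-0.0003 -0.0025  0.0003] [-0.      0.0002  0.004 ]
[252.00306607 199.78821375] [251.66330956  14.87063972]
[ 247  140   18  113 1934] [255.2549121  194.85522234] [ 0.44711721 -0.30696813  0.012     ]
[    0   251   512   133 31473] [255.79452229 343.48921298] [ 0.28178782 -0.26072868  0.012     ]
```

View pics/w1.png

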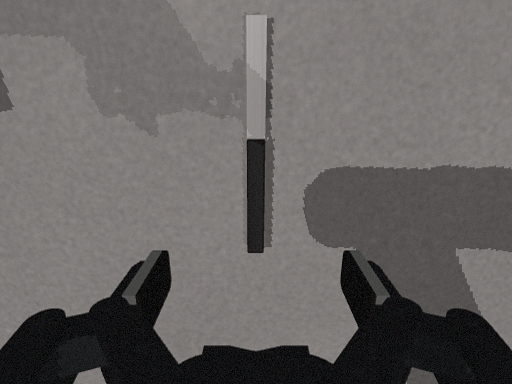

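The wrist image shows the spatula centred between the fingers at column 256, running straight up from its handle end at row 252 to the tip at row 14. I'll go down and grip it.

Call:
send_rows([
  [0.004, 0, 0.02, 0, 0, 0],
  [0, 0, 0.03, 0, 0, 0],
  [0, 0, 0.03, 0, 0, 0],
  [0, 0, 0.02, 0, 0, 0],
  [0, 0, 0.015, 0, 0, 0],
  [0, 0, 0.0095, 0, 0, 0],
  [0, 0, 0, 0, 0, 0],
  [0, 0, 0, 0, 0, 0],
])

```text
time_s: 3.2
ee_pos: [0.4573, -0.3075, 0.1769]
tcp_rot: [3.141, -0.001, -0.28]
contact_force: [-0.4, -0.1, 1.0]
finger_gap: 1.0
finger_force: 0.0
```

Call:
send_rows([
  [0, 0, 0, 0, 0, 0],
  [0, 0, 0, 0, 0, 0],
  [0, 0, 0, 0, 0, 0],
  [0, 0, 0, 0, 0, 0],
  [0, 0, 0, 0, 0, 0],
  [0, 0, 0, 0, 0, 0],
  [0, 0, 0, 0, 0, 0],
  [0, 0, 0, 0, 0, 0],
], hand=0, squeeze=80)

```text
time_s: 4.2
ee_pos: [0.4571, -0.3075, 0.1766]
tcp_rot: [3.141, -0.0, -0.28]
contact_force: [-0.1, 1.5, 5.6]
finger_gap: 0.161
finger_force: 80.2
```

Call:
send_rows([
  [0, 0, -0.03, 0, 0, 0],
  [0, 0, -0.05, 0, 0, 0],
  [-0.0181, -0.0517, 0, 0, 0, 0],
  [-0.0181, -0.0517, 0, 0, 0, 0],
  [-0.0181, -0.0517, 0, 0, 0, 0],
  [-0.0181, -0.0517, 0, 0, 0, 0],
  [-0.0181, -0.0517, 0, 0, 0, 0],
  [-0.0181, -0.0517, 0, 0, 0, -0.083],
])

```text
time_s: 5.2
ee_pos: [0.4378, 0.0224, 0.2559]
tcp_rot: [-3.141, 0.0, -0.195]
contact_force: [1.0, 0.6, -0.1]
finger_gap: 0.158
finger_force: 79.6
```

Call:
send_rows([
  [0, 0, 0, 0, 0, 0],
  [0, 0, 0, 0, 0, 0],
  [0, 0, 0, 0, 0, 0],
  [0, 0, 0, 0, 0, 0],
  [0, 0, 0, 0, 0, 0],
  [0, 0, 0, 0, 0, 0],
  [0, 0, 0, 0, 0, 0],
  [0, 0, 0, 0, 0, 0],
])

```text
time_s: 6.2
ee_pos: [0.4382, 0.0207, 0.2562]
tcp_rot: [-3.142, 0.0, -0.197]
contact_force: [0.2, -0.3, -0.6]
finger_gap: 0.157
finger_force: 79.6
```

```bash
cat > a.py <<'E'
from h import *
need([.4381,.0206,.2566],[np.pi,0,-.197])
p0,r0=tool()
A=[]
for n in ('wrist','scene','top'):
    c=cam(n); im=optics.grab_frame(n); np.save(n+'2.npy',im)
    tip=p0+r0.apply([.14,0,.1696]); print(n,'pred tip',px(c,tip),'hand end',px(c,p0+r0.apply([.045,0,.1696])))
    u,v=px(c,tip); s={'wrist':4,'scene':8,'top':8}[n]; w,h=400//s,300//s
    u0=int(np.clip(u-w//2,0,512-w)); v0=int(np.clip(v-h//2,0,384-h)); print(n,'crop',u0,v0,s)
    A.append(cv2.resize(im[v0:v0+h,u0:u0+w],(400,300),interpolation=cv2.INTER_CUBIC))
A.append(cv2.resize(np.load('wrist2.npy'),(400,300)))
save(np.vstack([np.hstack(A[:2]),np.hstack(A[2:])]),'m2.png')
E
python3 a.py
```

```text
at [0.4382 0.0207 0.2562] [-3.1416  0.     -0.1969] need [-0.0001  0.0001 -0.0004] [-0.      0.      0.0001]
wrist pred tip [254.2064287  -69.95387997] hand end [254.4482134  171.88286786]
wrist crop 204 0 4
scene pred tip [244.98425984 194.62092881] hand end [243.94116196 170.66806601]
scene crop 219 176 8
top pred tip [273.81402882 168.99805083] hand end [267.23440869 203.32231628]
top crop 248 150 8
```

View pics/m2.png

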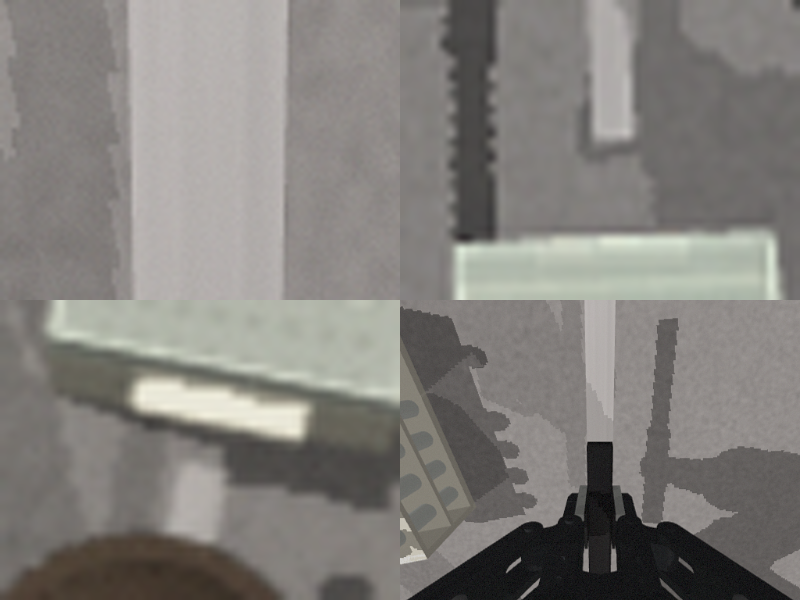

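Call:
send_rows([
  [0, 0, 0.022, 0, 0, 0],
  [0, 0, 0.0206, 0, 0, 0],
  [0, 0, 0, 0, 0, 0],
  [0.01, 0, 0, 0, 0, 0],
  [0.01, 0, 0, 0, 0, 0],
  [0.0095, 0, 0, 0, 0, 0],
  [0, 0, 0, 0, 0, 0],
  [0, 0, -0.004, 0, 0, 0],
])

```text
time_s: 7.35
ee_pos: [0.4669, 0.0147, 0.2175]
tcp_rot: [3.141, 0.001, -0.197]
contact_force: [0.5, -0.1, -0.4]
finger_gap: 0.158
finger_force: 79.6
```

Call:
send_rows([
  [0, 0, -0.001, 0, 0, 0],
  [0.0005, 0, -0.0068, 0, 0, 0],
  [0.0005, 0, -0.0068, 0, 0, 0],
  [0.0015, 0, -0.0067, 0, 0, 0],
  [0.0015, 0, -0.0066, 0, 0, 0],
  [0, 0, 0, 0, 0, 0],
  [0, 0, 0, 0, 0, 0],
  [0, 0, 0, 0, 0, 0],
])

```text
time_s: 8.35
ee_pos: [0.4711, 0.0141, 0.2454]
tcp_rot: [3.141, 0.0, -0.197]
contact_force: [0.8, -0.3, -1.3]
finger_gap: 0.163
finger_force: 79.5
```

```bash
cat > a.py <<'E'
from h import *
import sys
p0,r0=tool(); print(p0.round(4),r0.as_euler('xyz').round(4),arm.read_state()['contact_force'])
A=[]
for n,(u0,v0) in (('scene',(195,150)),('top',(225,95))):
    im=optics.grab_frame(n); np.save(n+'3.npy',im)
    A.append(cv2.resize(im[v0:v0+90,u0:u0+100],(400,360),interpolation=cv2.INTER_CUBIC))
save(np.hstack(A),sys.argv[1])
E
python3 a.py m3.png
```

```text
[0.4711 0.0141 0.2454] [ 3.1414e+00  2.0000e-04 -1.9680e-01] [ 0.82529413 -0.27128462 -1.26215245]
```

View pics/m3.png

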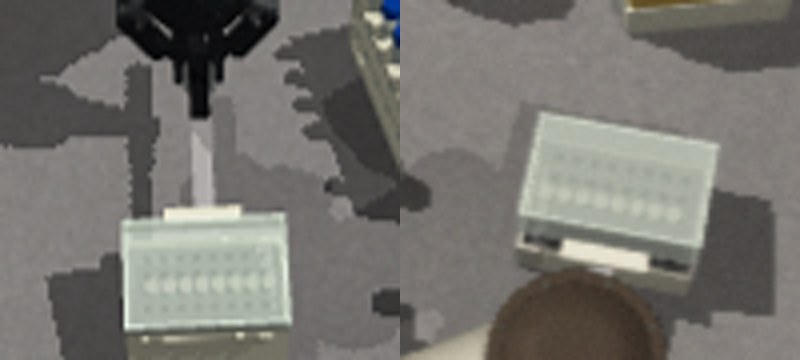

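The scene view shows the tab raised at about (245,203), with the blade under it and the lid tilted open. I'll follow the arc.

Call:
send_rows([
  [0.0025, 0, -0.0064, 0, 0, 0],
  [0.0025, 0, -0.0063, 0, 0, 0],
  [0.0034, 0, -0.0059, 0, 0, 0],
  [0.0034, 0, -0.0059, 0, 0, 0],
  [0.0042, 0, -0.0054, 0, 0, 0],
  [0.0043, 0, -0.0053, 0, 0, 0],
  [0.005, 0, -0.0047, 0, 0, 0],
  [0.005, 0, -0.0046, 0, 0, 0],
])

```text
time_s: 9.45
ee_pos: [0.5012, 0.0082, 0.2903]
tcp_rot: [3.142, -0.0, -0.197]
contact_force: [-0.2, 0.7, -0.4]
finger_gap: 0.158
finger_force: 79.5
```

Call:
send_rows([
  [0.0056, 0, -0.0039, 0, 0, 0],
  [0.0057, 0, -0.0038, 0, 0, 0],
  [0.0061, 0, -0.003, 0, 0, 0],
  [0.0062, 0, -0.0029, 0, 0, 0],
  [0.0065, 0, -0.002, 0, 0, 0],
  [0.0065, 0, -0.002, 0, 0, 0],
  [0.0067, 0, -0.001, 0, 0, 0],
  [0.0068, 0, -0.001, 0, 0, 0],
])

```text
time_s: 10.45
ee_pos: [0.5504, -0.0017, 0.3096]
tcp_rot: [3.142, 0.0, -0.197]
contact_force: [-0.4, -0.2, -1.1]
finger_gap: 0.16
finger_force: 79.5
```

```bash
python3 a.py m4.png
```

```text
[ 0.5504 -0.0017  0.3096] [ 3.1415e+00  1.0000e-04 -1.9680e-01] [-0.37580806 -0.18817199 -1.09264424]
```

View pics/m4.png

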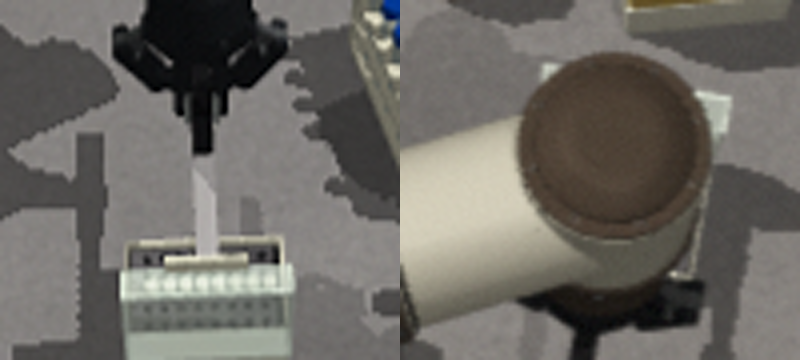

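Call:
send_rows([
  [0.006, 0, 0, 0, 0, 0],
  [0.006, 0, 0, 0, 0, 0],
  [0.006, 0, 0.0005, 0, 0, 0],
  [0.005, 0, 0.0005, 0, 0, 0],
  [0.004, 0, 0.0005, 0, 0, 0],
  [0.003, 0, 0.0005, 0, 0, 0],
  [0.001, 0, 0, 0, 0, 0],
  [0, 0, 0, 0, 0, 0],
])

```text
time_s: 11.55
ee_pos: [0.5803, -0.0077, 0.3076]
tcp_rot: [3.142, 0.0, -0.197]
contact_force: [0.6, 0.2, -0.2]
finger_gap: 0.162
finger_force: 79.6
```

Call:
send_rows([
  [0, 0, 0, 0, 0, 0],
  [0, 0, 0, 0, 0, 0],
  [-0.01, 0, 0, 0, 0, 0],
  [-0.03, 0, 0, 0, 0, 0],
  [-0.03, 0, 0, 0, 0, 0],
  [-0.03, 0, 0, 0, 0, 0],
  [-0.03, 0, 0, 0, 0, 0],
  [-0.02, 0, 0, 0, 0, 0],
])

```text
time_s: 12.55
ee_pos: [0.4313, 0.0216, 0.3077]
tcp_rot: [-3.142, 0.0, -0.197]
contact_force: [-0.6, -0.4, -0.4]
finger_gap: 0.156
finger_force: 79.6
```

```bash
python3 a.py m5.png
```

```text
[0.4313 0.0216 0.3077] [-3.1415e+00  3.0000e-04 -1.9650e-01] [-0.58815904 -0.37067335 -0.40314487]
```

View pics/m5.png

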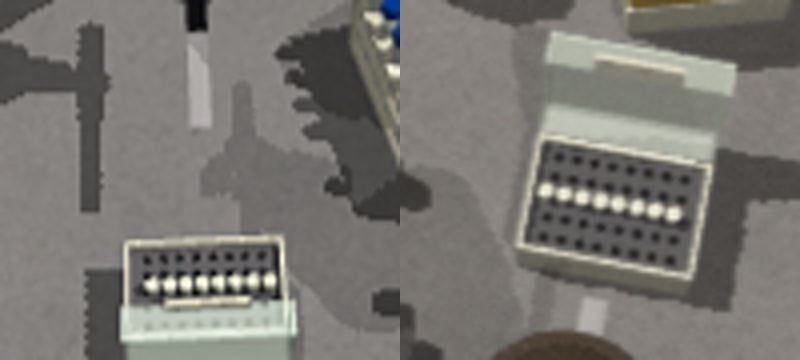

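Call:
send_rows([
  [0.0105, 0.0432, 0, 0, 0, 0],
  [0.0105, 0.0432, 0.01, 0, 0, 0],
  [0.0105, 0.0432, 0.02, 0, 0, 0],
  [0.0105, 0.0432, 0.02, 0, 0, 0],
  [0.0105, 0.0432, 0.02, 0, 0, 0],
  [0, 0, 0.02, 0, 0, 0],
  [0, 0, 0.02, 0, 0, 0],
  [0, 0, 0, 0, 0, 0],
])

```text
time_s: 13.65
ee_pos: [0.4423, -0.2007, 0.1963]
tcp_rot: [3.141, 0.003, -0.197]
contact_force: [0.9, -0.7, 0.1]
finger_gap: 0.155
finger_force: 79.6
```

```bash
cat > b.py <<'E'
from h import *
np.set_printoptions(precision=4,suppress=True)
need([.44,-.2,.177],[np.pi,0,-.197])
ct=cam('top'); cs=cam('scene'); h=np.array([.649+.0425*.981,-.0215-.0425*.196])
print('tab rel hinge (box x)',(pt(ct,285,111.75,.147)[:2]-h)@[.981,-.196],(pt(ct,285,111.75,.144)[:2]-h)@[.981,-.196])
for n,c,roi in (('top',ct,(256,136,298,154)),('scene',cs,(229,214,266,224))):
    im=np.load(n+'3.npy'); u0,v0,u1,v1=roi; s=im[v0:v1,u0:u1].min(2)
    big=cv2.resize(s,None,fx=8,fy=8,interpolation=cv2.INTER_CUBIC); m=(big>165).astype(np.uint8)
    k,l,st,ce=cv2.connectedComponentsWithStats(m); ok=[i for i in range(1,k) if st[i,4]>150]
    Q=[(ce[i]+.5)/8-.5+[u0,v0] for i in ok]; P=np.array([pt(c,*q,.055)[:2] for q in Q]); print(n,np.hstack([np.array(Q),P,st[ok,4:5]]))
E
python3 b.py
```

```text
at [ 0.4423 -0.2007  0.1963] [ 3.1412  0.0033 -0.1973] need [-0.0023 -0.0003  0.0194] [ 0.0004  0.0033 -0.0003]
tab rel hinge (box x) 0.024163901220808408 0.02532964196580859
top [[261.0257 142.0765   0.6605   0.0271 517.    ]
 [265.5467 142.9475   0.6578   0.0144 498.    ]
 [270.0824 143.8338   0.6552   0.0017 516.    ]
 [274.7584 144.6295   0.6527  -0.0113 571.    ]
 [279.0141 145.4409   0.6503  -0.0232 548.    ]
 [283.837  146.2367   0.6479  -0.0367 506.    ]
 [288.3192 147.0054   0.6456  -0.0492 558.    ]
 [292.8851 147.9299   0.6428  -0.0619 556.    ]]
scene [[265.1306 216.0471   0.6484   0.0404 259.    ]
 [257.7445 219.5738   0.6553   0.0148 419.    ]
 [262.0144 219.5135   0.6582   0.0277 421.    ]
 [253.4629 219.7717   0.6528   0.0017 404.    ]
 [245.1465 220.1459   0.6479  -0.0237 439.    ]
 [249.2273 219.9654   0.6503  -0.0113 421.    ]
 [241.0591 220.3274   0.6455  -0.0362 444.    ]
 [232.5717 220.6269   0.6402  -0.062  423.    ]
 [237.0141 220.5423   0.6432  -0.0485 439.    ]]
```

Call:
send_rows([
  [0, 0, 0.01, 0, 0, 0],
  [0, 0, 0.006, 0, 0, 0],
  [0, 0, 0.002, 0, 0, 0],
  [0, 0, 0.0005, 0, 0, 0],
  [0, 0, 0, 0, 0, 0],
  [0, 0, 0, 0, 0, 0],
  [0, 0, 0, 0, 0, 0],
  [0, 0, 0, 0, 0, 0],
])

```text
time_s: 14.65
ee_pos: [0.4425, -0.2004, 0.1792]
tcp_rot: [-3.142, -0.0, -0.197]
contact_force: [0.5, -0.0, -0.1]
finger_gap: 0.159
finger_force: 79.6
```

Call:
send_rows([
  [0, 0, 0, 0, 0, 0],
  [0, 0, 0, 0, 0, 0],
  [0, 0, 0, 0, 0, 0],
  [0, 0, 0, 0, 0, 0],
  [0, 0, 0, 0, 0, 0],
  [0, 0, 0, 0, 0, 0],
  [0, 0, 0, 0, 0, 0],
  [0, 0, 0, 0, 0, 0],
], hand=1)

```text
time_s: 15.65
ee_pos: [0.4425, -0.2004, 0.1791]
tcp_rot: [3.142, 0.0, -0.197]
contact_force: [-0.2, -0.3, -0.6]
finger_gap: 0.998
finger_force: 0.0
```

Call:
send_rows([
  [0, 0, -0.05, 0, 0, 0],
  [0, 0, -0.055, 0, 0, 0],
  [0, 0, -0.06, 0, 0, 0],
  [0, 0, -0.055, 0, 0, 0],
  [-0.0084, -0.048, 0, 0, 0, 0],
  [-0.0084, -0.048, 0, 0, 0, 0],
  [-0.0084, -0.048, 0, 0, 0, 0],
  [-0.0084, -0.048, 0, 0, 0, 0],
])

```text
time_s: 16.65
ee_pos: [0.4466, -0.0041, 0.3993]
tcp_rot: [-3.141, -0.0, -0.197]
contact_force: [0.5, -0.1, -0.4]
finger_gap: 0.997
finger_force: 0.0
```

Call:
send_rows([
  [-0.0084, -0.048, 0, 0, 0, 0],
  [-0.0084, -0.048, 0, 0, 0, 0],
  [-0.0084, -0.048, 0, 0, 0, 0],
  [-0.0084, -0.048, 0, 0, 0, 0],
  [-0.0084, -0.048, 0, 0, 0, 0],
  [-0.0084, -0.048, 0, 0, 0, 0],
  [-0.0084, -0.048, 0, 0, 0, -0.14],
  [0, 0, 0, 0, 0, -0.14],
])

```text
time_s: 17.65
ee_pos: [0.4549, 0.3384, 0.3982]
tcp_rot: [3.141, 0.0, 0.091]
contact_force: [0.3, -0.8, -0.5]
finger_gap: 1.0
finger_force: 0.0
```

Call:
send_rows([
  [0, 0, 0, 0, 0, 0],
  [0, 0, 0, 0, 0, 0],
  [0, 0, 0, 0, 0, 0],
  [0, 0, 0, 0, 0, 0],
  [0, 0, 0, 0, 0, 0],
  [0, 0, 0, 0, 0, 0],
  [0, 0, 0, 0, 0, 0],
  [0, 0, 0, 0, 0, 0],
])

```text
time_s: 18.65
ee_pos: [0.4551, 0.3355, 0.3991]
tcp_rot: [3.142, 0.0, 0.083]
contact_force: [0.1, -0.2, 0.7]
finger_gap: 0.999
finger_force: 0.0
```

```bash
cat > c.py <<'E'
from h import *
np.set_printoptions(precision=4,suppress=True)
need([.455,.335,.40],[np.pi,0,.09]); p0,r0=tool()
c=cam('wrist'); w=optics.grab_frame('wrist'); s=optics.grab_frame('scene'); t=optics.grab_frame('top')
for n,i in (('w4',w),('s4',s),('t4',t)): np.save(n+'.npy',i)
print('C',px(c,[.46,.335,.028]),px(c,[.46,.39,.028]),px(c,[.46,.28,.028]))
big=np.vstack([np.hstack([cv2.resize(w,(400,300)),cv2.resize(s[150:225,100:200],(400,300),interpolation=2)]),np.hstack([cv2.resize(w[90:270,136:376],(400,300)),cv2.resize(t[60:285,200:500],(400,300))])])
save(big,'m6.png')
E
python3 c.py
```

```text
at [0.4551 0.3355 0.3991] [3.1415 0.0001 0.0831] need [-0.0001  0.0005 -0.0009] [ 0.0001  0.0001 -0.0069]
C [255.8481 163.3127] [208.7129 159.4592] [302.593  167.1343]
```

View pics/m6.png

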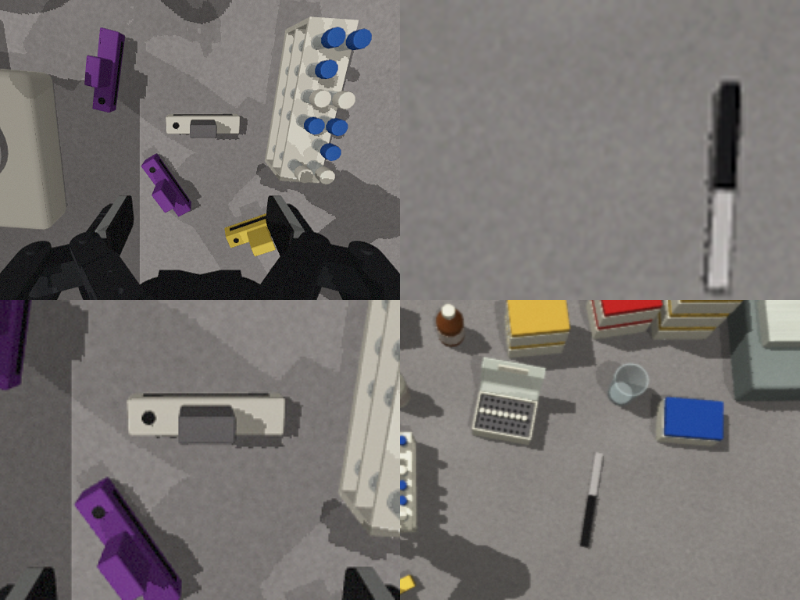

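The spatula lies flat on the bench and the lid is still open. The white reader bar is at about (259,160) in the wrist image. I'll measure it there.

Run:
```python
from h import *
np.set_printoptions(precision=4,suppress=True)
c=cam('wrist'); w=np.load('w4.npy'); roi=w[130:190,205:315].astype(int)
m=(roi.min(2)>165).astype(np.uint8); n,l,st,ce=cv2.connectedComponentsWithStats(m); k=1+np.argmax(st[1:,4]); m=(l==k).astype(np.uint8)
cn=max(cv2.findContours(m,0,1)[0],key=cv2.contourArea); r=cv2.minAreaRect(cn); b=cv2.boxPoints(r)+[205,130]; print(b)
P=np.array([pt(c,*q,.028) for q in b]); print(P[:,:2],P.mean(0),[np.linalg.norm(P[i]-P[i-1]) for i in range(4)])
for col in (225,235,280,295): print(col,w[140:182,col].min(1))
print('grip',w[140:190,258].mean(1).round()); print('griprow',w[172,235:285].mean(1).round())
for C in ([.455,.335],[.46,.335]): print(px(c,[*C,.068]),px(c,[C[0]-.009,C[1],.068]),px(c,[C[0]+.009,C[1],.068]),px(c,[C[0]+.013,C[1]+.03,.028]),px(c,[C[0]-.013,C[1]+.03,.028]),px(c,[C[0]+.013,C[1]+.03,0]))
```

```text
[[212.8    150.0022]
 [304.9998 148.9778]
 [305.2242 169.1753]
 [213.0245 170.1997]]
[[0.4715 0.3857]
 [0.4815 0.2801]
 [0.4579 0.2766]
 [0.4476 0.3846]] [0.4646 0.3318 0.028 ] [np.float64(0.02387198577766988), np.float64(0.10609368438286286), np.float64(0.023855879279560354), np.float64(0.10840421584800208)]
225 [111 118 117 116 118 117  60  34 107 149 170 174 174 174 174 179 110  32
  22  25  19  27  18  18  17 168 178 173 171 176 162 129 116 113 116 112
 110 110 112 110 108 127]
235 [115 111 117 120 120 121  54  64 111 152 169 173 175 174 171 173 173 173
 175 174 174 176 174 174 172 174 170 173 171 174 163  94 106 113 118 112
 110 111 110 114 116 117]
280 [119 118 119 116 118 120  52  55 110 157 171 173 174 172 176 180 135 111
 109 109 112 111 111 111 112 111 111 115 112 114  98  76  72  75  71  69
  73  72  75 110 120 113]
295 [111 113 114 111 116 100  41  59 103 162 172 174 174 174 173 174 173 173
 175 171 172 172 175 176 134 117 119 169 177 182 143  86  72  74  71  70
  73  70  81 115 122 117]
grip [119. 119. 120. 120. 124. 129.  60.  59. 117. 161. 179. 185. 170.  92.
  53.  56.  59.  60.  54.  60.  91.  96.  96.  95.  94.  92.  90.  91.
  93.  93.  95.  96.  91.  92.  91.  81.  99. 117. 120. 117. 122. 119.
 119. 119. 115. 118. 121. 121. 120. 120.]
griprow [108. 110. 102.  68.  63.  62.  73. 108.  91.  89.  89.  93.  93.  94.
  89.  95.  91.  92.  94.  95.  92.  95.  94.  91.  94.  92.  95.  92.
  90.  90.  93.  96.  93.  90.  95.  90.  94.  92.  93.  95.  94.  66.
  53.  75.  77.  73.  77.  76.  73.  76.]
[255.5555 176.2823] [254.8443 184.516 ] [256.2796 167.8987] [230.6181 154.4661] [229.3618 176.1564] [232.3891 150.2577]
[255.9561 171.6435] [255.2379 179.96  ] [256.6876 163.1749] [230.8665 150.1772] [229.5989 172.0631] [232.6271 146.2601]
```

Run:
```python
from h import *
np.set_printoptions(precision=4,suppress=True)
c=cam('wrist'); g=pt(c,259,167.7,.068); print('grip',g,pt(c,243,167.7,.068),pt(c,275,167.7,.068))
b=pt(c,259.2,159.6,.028); print('bar',b)
C=(g+b)/2; print(C); need([C[0],C[1],.052+.155],[np.pi,0,.094])
ct=cam('top'); P=[pt(ct,120+u/5,180+v/5,.028) for u,v in ((64,155),(260,136),(262,180),(67,198))]; print('top',np.mean(P,0))
```

```text
grip [0.4644 0.3322 0.068 ] [0.4631 0.3487 0.068 ] [0.4658 0.3157 0.068 ]
bar [0.4647 0.3315 0.028 ]
[0.4646 0.3319 0.048 ]
at [0.4551 0.3355 0.3991] [ 3.1416 -0.      0.0832] need [0.0091 0.0044 0.1921] [ 0.     -0.     -0.0108]
top [0.4638 0.3317 0.028 ]
```

Call:
send_rows([
  [0.0091, 0.0044, 0.02, 0, 0, -0.011],
  [0, 0, 0.035, 0, 0, 0],
  [0, 0, 0.04, 0, 0, 0],
  [0, 0, 0.04, 0, 0, 0],
  [0, 0, 0.03, 0, 0, 0],
  [0, 0, 0.02, 0, 0, 0],
  [0, 0, 0.008, 0, 0, 0],
  [0, 0, 0, 0, 0, 0],
])

```text
time_s: 19.8
ee_pos: [0.4647, 0.332, 0.206]
tcp_rot: [3.141, 0.0, 0.094]
contact_force: [-0.3, 0.4, 0.7]
finger_gap: 1.0
finger_force: 0.0
```

Call:
send_rows([
  [0, 0, 0, 0, 0, 0],
  [0, 0, 0, 0, 0, 0],
  [0, 0, 0, 0, 0, 0],
  [0, 0, 0, 0, 0, 0],
  [0, 0, 0, 0, 0, 0],
  [0, 0, 0, 0, 0, 0],
  [0, 0, 0, 0, 0, 0],
  [0, 0, 0, 0, 0, 0],
], hand=0, squeeze=60)

```text
time_s: 20.8
ee_pos: [0.4648, 0.3321, 0.207]
tcp_rot: [-3.141, -0.001, 0.095]
contact_force: [-0.9, -0.3, 6.0]
finger_gap: 0.413
finger_force: 61.1
```

```bash
python3 -c "
from h import *
need([.4646,.3319,.36],[np.pi,0,.094])"
```

```text
at [0.4648 0.3321 0.207 ] [-3.1406e+00 -1.4000e-03  9.4500e-02] need [-0.00e+00  1.00e-04 -1.53e-01] [-0.001  -0.0014  0.0005]
```

Call:
send_rows([
  [0, 0, -0.03, 0, 0, 0],
  [0, 0, -0.045, 0, 0, 0],
  [0, 0, -0.05, 0, 0, 0],
  [0, 0, -0.038, 0, 0, 0],
  [0, 0, 0, 0, 0, 0],
  [0.01, 0.025, 0, 0, 0, 0],
  [0.019, 0.0457, 0, 0, 0, 0],
  [0.019, 0.0457, 0, 0, 0, 0],
])

```text
time_s: 21.8
ee_pos: [0.5231, 0.2193, 0.3667]
tcp_rot: [3.14, 0.004, 0.095]
contact_force: [0.5, 1.3, -1.8]
finger_gap: 0.409
finger_force: 60.4
```

Call:
send_rows([
  [0.019, 0.0457, 0, 0, 0, 0],
  [0.019, 0.0457, 0, 0, 0, 0],
  [0.019, 0.0457, 0, 0, 0, 0],
  [0.019, 0.0457, 0, 0, 0, 0.0725],
  [0, 0, 0, 0, 0, 0.0725],
  [0, 0, 0, 0, 0, 0.0725],
  [0, 0, 0, 0, 0, 0.0725],
  [0, 0, 0, 0, 0, 0],
])

```text
time_s: 22.8
ee_pos: [0.6157, 0.0455, 0.3667]
tcp_rot: [3.14, 0.004, -0.196]
contact_force: [0.0, 0.6, -1.8]
finger_gap: 0.41
finger_force: 60.5
```

```bash
python3 -c "
from h import *
need([.6504,-.0173,.33],[np.pi,0,-.196])"
```

```text
at [0.6157 0.0455 0.3667] [ 3.1401  0.0042 -0.1955] need [0.0464 0.0548 0.0366] [0.0015 0.0042 0.0005]
```

Call:
send_rows([
  [0.015, 0.018, 0, 0, 0, 0],
  [0.0155, 0.0184, 0, 0, 0, 0],
  [0.0159, 0.0184, 0, 0, 0, 0],
  [0, 0, 0.012, 0.0015, 0.004, 0],
  [0, 0, 0.012, 0, 0, 0],
  [0, 0, 0.0126, 0, 0, 0],
  [0, 0, 0, 0, 0, 0],
  [0, 0, 0, 0, 0, 0],
])

```text
time_s: 23.8
ee_pos: [0.6512, -0.0168, 0.3328]
tcp_rot: [-3.14, -0.005, -0.195]
contact_force: [-0.0, -0.1, -1.3]
finger_gap: 0.412
finger_force: 60.6
```

```bash
cat > d.py <<'E'
from h import *
import sys
np.set_printoptions(precision=4,suppress=True)
need([.6504,-.0173,.273],[np.pi,0,-.196]); p0,r0=tool()
A=[]
for n in ('scene','wrist','top'):
    c=cam(n); im=optics.grab_frame(n); np.save(n+'5.npy',im)
    C=p0-[0,0,.207]; y=np.array([.195,.981,0]); x=np.array([.981,-.195,0])
    print(n,'bar top corners',[px(c,C+sx*.013*x+sy*.055*y+[0,0,.028]).round(1).tolist() for sx,sy in ((1,1),(1,-1),(-1,-1),(-1,1))])
    if n=='scene': A.append(cv2.resize(im[165:240,200:300],(800,600),interpolation=2)[:, :])
    if n=='wrist': A.append(cv2.resize(im,(400,300)))
o=np.vstack([cv2.resize(A[0],(400,300)),A[1]]); 
save(np.hstack([cv2.resize(A[0],(400,300)),A[1]]),sys.argv[1])
E
python3 d.py m7.png
```

```text
at [ 0.6512 -0.0168  0.3328] [-3.1402 -0.0046 -0.195 ] need [-0.001   0.0008  0.0598] [-0.0014 -0.0046  0.001 ]
scene bar top corners [[266.5, 206.2], [228.5, 207.7], [228.4, 200.2], [265.9, 198.8]]
wrist bar top corners [[154.7, 225.9], [355.5, 226.3], [350.7, 267.8], [159.3, 267.4]]
top bar top corners [[258.1, 125.6], [300.4, 133.3], [298.6, 143.0], [256.2, 135.2]]
```

View pics/m7.png

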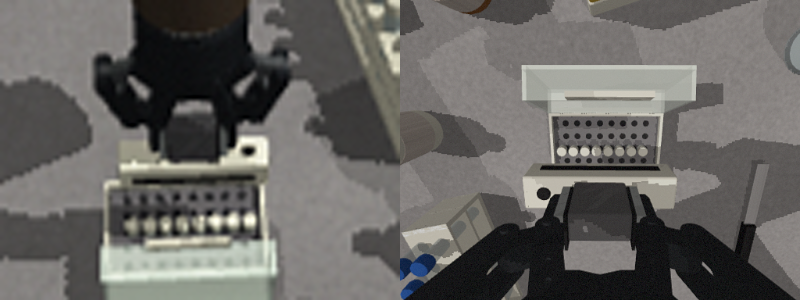

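The wrist view shows the bar level and centred in the fingers, at columns 160–353 as predicted, with the cap row at about row 195 just ahead of it. The lid is still open. I'll measure the offset numerically in this same view.

```bash
cat > e.py <<'E'
from h import *
np.set_printoptions(precision=4,suppress=True)
p0,r0=tool(); c=cam('wrist'); im=np.load('wrist5.npy'); X=np.array([.981,-.195,0]);Y=np.array([.195,.981,0])
z0=p0[2]-.207
# caps
u0,v0,u1,v1=190,183,335,209; s=im[v0:v1,u0:u1].min(2); big=cv2.resize(s,None,fx=4,fy=4,interpolation=cv2.INTER_CUBIC)
k,l,st,ce=cv2.connectedComponentsWithStats((big>150).astype(np.uint8)); ok=[i for i in range(1,k) if st[i,4]>300]
for i in ok: q=(ce[i]+.5)/4-.5+[u0,v0]; P=pt(c,*q,.055); print(q,st[i],P, (P-[.6504,-.0173,0])@X,(P-[.6504,-.0173,0])@Y)
# bar edges
for u in (190,200,320,335): print(u,im[205:275,u].min(1))
print('row245',im[245,145:170].min(1),im[245,340:365].min(1))
for z in (0,.028): print(z,[px(c,[p0[0],p0[1],z0+z]+sx*.013*X+sy*.04*Y).round(1).tolist() for sx in (1,-1) for sy in (1,-1)])
print('pred ends',px(c,[p0[0],p0[1],z0+.028]+.055*Y),px(c,[p0[0],p0[1],z0+.028]-.055*Y))
E
python3 e.py
```

```text
[194.5829 195.6785] [  10    0   21  104 1471] [0.6595 0.0361 0.055 ] -0.001519476751250642 0.05414870297386793
[331.5621 185.1424] [560   0  16  24 302] [ 0.6457 -0.0833  0.055 ] 0.00830422088058235 -0.06564674872554234
[206.3232 193.8342] [  44   23   47   46 1661] [0.6591 0.0255 0.055 ] 0.00020248386132870957 0.0437208656379922
[221.1659 193.8834] [ 104   23   47   46 1674] [0.6566 0.0127 0.055 ] 0.0001756108284718151 0.030675660385943847
[236.0834 193.8678] [ 163   23   48   45 1671] [ 0.654  -0.0001  0.055 ] 0.0002085911163168118 0.017564914909341547
[247.5477 193.8004] [222  24  23  42 543] [ 0.6521 -0.01    0.055 ] 0.0002851425453052742 0.007490971296703057
190 [133 133 127 132 109  97  68  17   0  19   1   9  39 102 103 104 106 105
 101  99 117 154 162 167 174 172 174 173 171 174 173 173 172 173 172 177
 157  99  34  12  26  29  15  15  19  29  19  24  63 132 190 195 166 127
  76  28   7  10  17  18  22   9   0   7  18   8  21  14  16  14]
200 [ 68  71  69  70  88  96  83  34   0   8  10   5  36  95 104 104  98 103
 104 102 120 151 161 168 173 172 172 174 173 174 173 174 174 
[... 429 characters left out ...]
9  15  11]
335 [ 82  82  89  86  90 100  98  91  96  96 101 102 100  98 103 106 105 102
 103 102 100 127 161 175 186 194 193 196 194 193 195 197 156 138 140 140
 142 137 136 143 140 140 140 142 138 139 140 142 139 142 142 139 141 140
 139 138 138 136 142 138 141 133 104  87  85  85  86  91  85  86]
row245 [117 137 134 139 136 136 135 133 136 142 139 141 129 147 190 191 188 152
 190 190 190 190 192 189 187] [139 138 139 142 139 140 142 139 143 140 142 142 133 125 132 126 125 126
 128 128 130 130 132 132 132]
0 [[192.5, 208.1], [318.2, 208.3], [195.0, 244.8], [315.6, 245.0]]
0.028 [[182.1, 226.2], [328.4, 226.4], [185.5, 267.8], [324.9, 268.0]]
pred ends [157.0893 247.4146] [353.4233 247.7387]
```

Call:
send_rows([
  [-0.001, 0.0018, 0, 0, 0, 0],
  [0, 0, 0.01, 0, 0, 0],
  [0, 0, 0.01, 0, 0, 0],
  [0, 0, 0.01, 0, 0, 0],
  [0, 0, 0.01, 0, 0, 0],
  [0, 0, 0.007, 0, 0, 0],
  [0, 0, 0.003, 0, 0, 0],
  [0, 0, 0, 0, 0, 0],
])

```text
time_s: 24.95
ee_pos: [0.65, -0.0187, 0.2824]
tcp_rot: [-3.14, -0.004, -0.196]
contact_force: [-0.3, 0.5, -1.4]
finger_gap: 0.409
finger_force: 60.6
```

```bash
python3 -c "
from h import *
need([.6502,-.0183,.273],[np.pi,0,-.196])"
```

```text
at [ 0.65   -0.0187  0.2824] [-3.1402 -0.0039 -0.1957] need [ 0.     -0.0004  0.0094] [-0.0014 -0.0039  0.0003]
```

Call:
send_rows([
  [0, 0, 0.003, -0.001, -0.004, 0],
  [0, 0, 0.003, 0, 0, 0],
  [0, 0, 0.003, 0, 0, 0],
  [0, 0, 0, 0, 0, 0],
  [0, 0, 0, 0, 0, 0],
  [0, 0, 0, 0, 0, 0],
  [0, 0, 0, 0, 0, 0],
  [0, 0, 0, 0, 0, 0],
])

```text
time_s: 25.95
ee_pos: [0.65, -0.0186, 0.2736]
tcp_rot: [-3.141, -0.0, -0.196]
contact_force: [0.2, -0.9, -0.9]
finger_gap: 0.409
finger_force: 60.6
```

```bash
cat > f.py <<'E'
from h import *
np.set_printoptions(precision=4,suppress=True)
need([.6502,-.0183,.273],[np.pi,0,-.196]); p0,r0=tool(); X=np.array([.981,-.195,0]);Y=np.array([.195,.981,0]); z0=p0[2]-.207
c=cam('wrist'); im=optics.grab_frame('wrist')
print([px(c,[p0[0],p0[1],z0+z]+sx*.013*X).round(1).tolist() for z,sx in ((0,1),(.028,1),(.028,-1))],px(c,[p0[0],p0[1],z0+.028]+.055*Y),px(c,[p0[0],p0[1],z0+.028]-.055*Y))
for u in (200,310): print(im[200:270,u].min(1))
print(im[245,145:170].min(1),im[245,340:365].min(1))
# lid / spatula check vs earlier frames
for n,old in (('top','t4'),('scene','s4')):
    a=optics.grab_frame(n).astype(int); b=np.load(old+'.npy').astype(int); d=np.abs(a-b).max(2)>60
    ys,xs=np.nonzero(d); r=[(u,v) for u,v in zip(xs,ys)]
    print(n,'spatula region diff',d[165:245,330:420].sum() if n=='top' else d[170:235,150:200].sum(),'tab',d[104:118,262:305].sum() if n=='top' else d[224:250,225:270].sum())
E
python3 f.py
```

```text
at [ 0.65   -0.0186  0.2736] [-3.1411 -0.0001 -0.1958] need [ 0.0001 -0.0004  0.0006] [-0.0005 -0.0001  0.0002]
[[254.9, 206.6], [254.7, 224.8], [254.8, 266.4]] [156.4229 246.0223] [353.1031 246.1567]
[ 87  81  85  88  85  60  46  32   9  87  93  78  25   4  16  12   7  33
  90 100  98  96  95  98  96 113 140 154 157 164 163 164 162 165 164 162
 165 162 164 162 164 163 165 164 163 162 164 171  95  11  20  18  15   5
  27  17  10  14  14  22  12  18  34  44  60  76  78  72  76  67]
[ 55  48  48  50  49  45  55  53  43  36  82  93  54  20  13  14   4  16
  71  92  95  96  97  95  94  96 123 148 156 159 163 163 182 148 130 130
 130 130 133 130 133 130 132 130 132 129 134 136  65  14  17  16  15  21
  20  17  11  13  14  10  38  57  69  76  77  73  70  74  70  66]
[118 118 125 128 124 121 122 124 128 126 128 128 127 136 182 180 181 182
 179 179 181 181 182 181 178] [132 131 133 130 129 130 132 133 130 128 131 135 119  99 115 121 119 120
 117 118 116 119 116 120 115]
top spatula region diff 954 tab 219
scene spatula region diff 104 tab 0
```

Run:
```python
from h import *
a=optics.grab_frame('scene'); b=np.load('s4.npy')
for i in (b,a):
    m=(i[150:225,165:200].max(2)<45); ys,xs=np.nonzero(m); print(m.sum(),xs.mean(),ys.mean())
s=arm.read_state(); print(s['time_s'],abs(s['joint_vel']).max(),s['finger_force'])
print(arm.job_done())
```

```text
133 16.345864661654137 33.72932330827068
141 16.46808510638298 33.702127659574465
26.15 0.0010394083306866063 60.58302283287048
the job is handed in; nothing more can be done
None
```

The job is handed in at 26 s of the 69 s limit; I was not shown the verdict. By my last measurements the lid stands open at about 1.8 rad, the spatula lies flat and released, and the reader bar is held level over the tube row with its underside about 8–10 mm above the caps.

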